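Put four bench supplies back on their own stands

TASK

The balm tin, the black graphite marver, the matchbox and the small black-lidded jar have been put back on one another's wooden stands. Sort them out, using the empty black rubber mat to park one when its place is still taken: the round tin belongs on the round stand, the square marver on the square one, the matchbox on the oblong one and the jar on the cross-shaped one, each in the middle of its stand, right side up, and never tip the jar over.

Things in the scene. Friction and masses are not known exactly. Their poses are not given: they have to be found in the camera images.
- balm_tin_center (a point): the balm tin: flat round whitish tin, 62 mm across, 27 mm high, loose, standing upright on a wrong stand; its point is the middle, half-way up; z is up. Low clutter (under 30 mm, and one bowl 51 mm high) lies round the stands, taller equipment along the back and the left of the bench; all stands and the mat are at least 125 mm apart, centre to centre
- marver_block_center (a point): the marver: square black graphite block, 50 x 50 mm, 18 mm high, loose, lying flat on a wrong stand; its point is the middle, half-way up; z is up, x and y lie square to its sides
- matchbox_center (a point): the matchbox: small oblong box, 36 mm along its x, 53 mm along its y, 15 mm high, loose, lying flat on a wrong stand; its point is the middle, half-way up; z is up
- frit_jar_1_center (a point): the jar: small round jar with a black screw lid, 56 mm high, body 44 mm across, lid (top 12 mm, fixed to it) 49 mm across, loose, standing upright on a wrong stand; its point is the middle, half-way up; z is up
- round_stand: round wooden disc, 96 mm across, the tin's own stand; fixed; its origin is the centre of its underside, its flat top is 8 mm above that
- square_stand: square wooden board, 86 x 86 mm, the marver's own stand; fixed; its origin is the centre of its underside, its flat top is 8 mm above that
- oblong_stand: oblong wooden board, 114 mm along its x and 66 mm along its y, the matchbox's own stand; fixed; its origin is the centre of its underside, its flat top is 8 mm above that
- cross_stand: cross-shaped wooden trivet, two crossed bars each 106 mm long and 34 mm wide, the jar's own stand; fixed; its origin is the centre of its underside, its flat top is 8 mm above that
- spare_mat: black rubber mat, 100 mm along its x and 78 mm along its y, 3 mm thick, empty at the start: a free spot to park something for a while; fixed; its origin is the centre of its underside

How it is judged:
By the outcome, as a careful person would: the job done as asked, in the order asked, and still so for the second after the job is handed in, with the robot touching nothing.
It also fails if it takes over 146 s, if anything falls off the work surface, if the arm or the gripper's body presses on something with over 40 N, if the wrist force passes 120 N, or if a joint passes its speed limit or range.

ROBOT

A 6-joint arm with a two-finger parallel gripper is mounted at the origin on a cart in front of the work surface, level with it; the furniture and walls round the work are solid. World frame = base frame: x ahead of the robot, y to its left, z up, the work surface at z = 0. Lengths are in mm, angles in rad, forces in N, time in s.
With the tool pointing down it reaches from about 300 to 775 mm from the base axis. Payload 14.6 kg.
Tool frame: the origin (TCP) lies at the centre of the arm's flange, where the gripper is bolted on; the fingertips stand 199 mm ahead of it and the grasp point (between the pads) lies 180 mm ahead of it; z points along the fingers, y is the line along which they close (so a half turn about z gives the same grasp; the last joint's range is limited). The gripper opens to 94 mm and grips with 3 to 60 N. Pads are 16 mm wide; open, the fingers measure 119 mm over their backs; the gripper's body (75 mm by 177 mm) begins 78 mm behind the grasp point.
Start: joints at [1.044, 0.3, 1.521, -0, 1.321, -0.067], TCP at [244.07, 492.87, 404.646] pointing down, gripper open.
Joint ranges: [-3.03, 3.03], [-0.79, 2.21], [0.23, 2.52], [-1.04, 4.18], [0, 3.07], [-2.55, 2.55]. Speed limits (rad/s): [2.22, 2.22, 2.57, 3.14, 3.14, 3.14].

INTERFACE

Orientations are given as [roll, pitch, yaw] about the fixed x, y, z axes, in that order (R = Rz(yaw) Ry(pitch) Rx(roll)).
In Python, from cell import manip, optics, workorder gives the robot as it stands.
- The arm moves only by the tool step_arm, never from a script. Its argument "increments" is a list that holds one entry, the list of rows, each a list of 7 numbers: the turn, a rotation vector about the tool's x, y, z as a fraction of full scale, then the shift along the tool's x, y, z as a fraction of full scale, then the closure, from -1 (fully open) to 1 (shut). In form: [[[wx, wy, wz, tx, ty, tz, fingers], ...]]. A call has 1 to 5 rows; each row shifts and turns the commanded pose from where the row before left it, along the tool's axes as they then stand; what a row does not reach is not made up. Full scale, the value 1, is 40 mm for a shift and 45 degrees for a turn. A row lasts 1/10 s, in which the tool goes at most 50 mm and 8.59 degrees, less where a joint would pass 70% of its speed; a pose out of reach is approached as far as the arm can. A call with a number of a shift or a turn outside -1 to 1 is refused whole. A call with a gripper value outside its range is refused whole. The fingers move at their own pace and stop on an object; "newtons" is the grip in N (left out, the last holds). Time passes only in rows, so rows that do not move let the fingers close. It gives the time, the measured TCP pose, the force, the opening and the grip force at its end, in the units of the state.
- manip.read_state(): the state, without advancing time (a new reading comes with each control period).
- optics.camera(name): name is "side" or "top"; returns a dict with "frame" (400x640x3 uint8, red, green, blue), "range_z" (400x640 float32, mm along the optical axis (not along the pixel's ray), 0 where there is no reading), "mtx" (3x3 intrinsics, pixels), "cam_to_world" (4x4, takes a point from camera to world coordinates). Camera axes: x right, y down, z forward; pixel columns grow to the right and rows downward; lengths in mm; the calibration is good to about 2 mm. A picture is of the moment at which its call begins.
- workorder.sign_off(): hands the job in; it is judged then, once.
The state is a dict: "clock": time; "joints": joint angles; "qd": joint speeds; "effort": joint torques, N m; "eef_pos": TCP position; "eef_rot": TCP orientation; "wrist_force": force on the tool from outside, world axes, zero at the start; "moment": the same for the moment, N m; "finger_gap": finger opening in mm; "finger_force": force on a finger pad.
Only numpy, scipy, OpenCV 4.12 (cv2) and the standard library are available. Lean on these libraries where they do the work, as an engineer would, in place of code of your own. Each camera call takes 0.05 s, during which the arm holds its last target. There are 200 camera calls.

## Working session

There is one attempt and no reset: what is moved stays moved. The work goes in short steps, Python scripts to look and compute and a tool call to move; the robot and the scene stay as the last step left them, time stands still between calls to the robot, and variables do not carry over. Pictures are saved under pics/ and viewed, at most 14 in all, crops included, and the job is handed in when it is done.

Besides the shell and the picture viewer there is one more tool, called after ">>>" as name(argument=value, ...) on one line, values as JSON. step_arm: Moves the arm, as the interface text tells. Its arguments: {"type":"object","properties":{"increments":{"type":"array","items":{"type":"array","items":{"type":"array","items":{"type":"number"}}}},"newtons":{"type":"number"}},"required":["increments"]}

```bash
mkdir -p pics; cat > h.py <<'E'
import numpy as np,cv2
from cell import manip,optics,workorder
def shot(name,fn):
    d=optics.camera(name); cv2.imwrite('pics/'+fn+'.png',d['frame'][:,:,::-1]); np.savez('pics/'+fn+'.npz',**d); return d
def cloud(d):
    z=d['range_z'];K=d['mtx'];v,u=np.mgrid[:z.shape[0],:z.shape[1]]
    p=np.stack([(u-K[0,2])/K[0,0]*z,(v-K[1,2])/K[1,1]*z,z],-1)
    T=d['cam_to_world'];return p@T[:3,:3].T+T[:3,3]
E
python3 - <<'E'
from h import *
for n in('top','side'):
    d=shot(n,n+'0');print(n,d['cam_to_world'].round(3).tolist(),d['mtx'].tolist())
print(manip.read_state())
E
```

```text
top [[-0.002, -0.996, 0.086, 441.605], [-1.0, 0.0, -0.023, 8.575], [0.023, -0.086, -0.996, 1031.899], [0.0, 0.0, 0.0, 1.0]] [[390.3732224139338, 0.0, 319.3354575432851], [0.0, 390.3732224139338, 197.40957002106975], [0.0, 0.0, 1.0]]
side [[0.978, -0.102, 0.182, 369.75], [-0.209, -0.453, 0.867, -818.597], [-0.006, -0.886, -0.464, 511.621], [0.0, 0.0, 0.0, 1.0]] [[415.91241875623376, 0.0, 321.39733780876014], [0.0, 415.91241875623376, 199.5792155400402], [0.0, 0.0, 1.0]]
{'clock': 0.1, 'joints': array([ 1.04441118e+00,  3.00416307e-01,  1.52152145e+00, -1.15557478e-05,
        1.32073032e+00, -6.66466394e-02]), 'qd': array([-0.00036563, -0.00266049, -0.00196656,  0.00169326,  0.0010673 ,
        0.00031831]), 'effort': array([ 1.55575359e-03, -5.32641399e+01, -3.53286195e+01,  7.09296344e-02,
        2.35026958e-02, -3.26319264e-05]), 'eef_pos': array([244.05295474, 492.85219896, 404.1415026 ]), 'eef_rot': array([-3.14051887e+00, -6.04523443e-05,  2.68185698e+00]), 'wrist_force': array([0.77072696, 0.09595894, 0.78290748]), 'moment': array([-0.00130874, -0.00517746, -0.0230957 ]), 'finger_force': 0.0, 'finger_gap': 93.86159761108131}
```

View pics/top0.png

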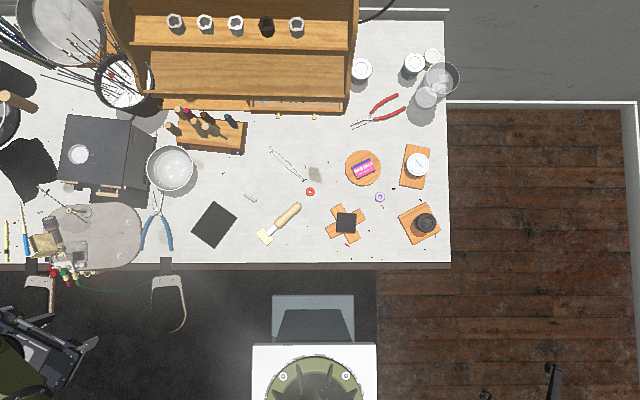

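View pics/side0.png

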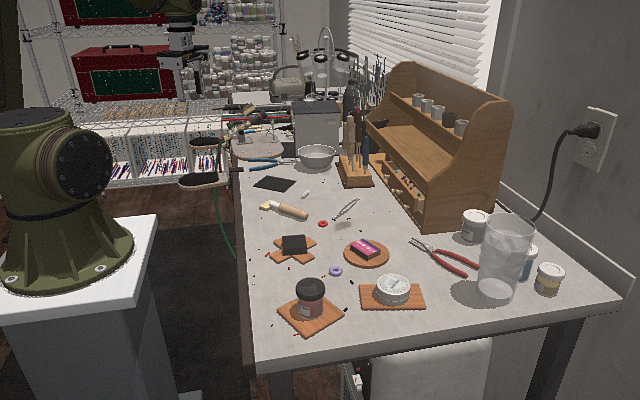

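The top view shows the matchbox on the round stand (363,168), the tin on the oblong (416,166), the marver on the cross (347,223), the jar on the square (420,223) and the mat at (214,225). In the side view all four are upright.

```bash
cat > meas.py <<'E'
from h import *
def rect(P):
    (c,s,a)=cv2.minAreaRect(P[:,:2].astype(np.float32));return np.round(c,1),np.round(s,1),round(a,1)
def measure(d,seeds,r=75):
    C=cloud(d);hsv=cv2.cvtColor(d['frame'],cv2.COLOR_RGB2HSV)
    for n,(u,v) in seeds.items():
        c=C[v,u]; near=(np.hypot(C[...,0]-c[0],C[...,1]-c[1])<r)&(C[...,2]<90)
        S=near&(hsv[...,1]>110)&(hsv[...,0]>5)&(hsv[...,0]<25)&(abs(C[...,2]-8)<6)
        O=near&(C[...,2]>16)&(np.hypot(C[...,0]-c[0],C[...,1]-c[1])<45)
        if n=='mat': S=near&(d['frame'].max(-1)<60)&(C[...,2]<12);O=S
        S=cv2.morphologyEx(S.astype(np.uint8),cv2.MORPH_OPEN,np.ones((2,2)))>0
        k,l,st,_=cv2.connectedComponentsWithStats(O.astype(np.uint8))
        O=l==1+st[1:,4].argmax()
        top=np.percentile(C[O][:,2],90); O&=C[...,2]>top-5
        print(n,'seed',c.round(),'stand',*rect(C[S]),'z',np.median(C[S][:,2]).round(1),'| obj',*rect(C[O]),'ztop',top.round(1),O.sum())
E
python3 - <<'E'
from meas import *
d=dict(np.load('pics/top0.npz'))
measure(d,dict(matchbox_round=(363,168),tin_oblong=(416,166),marver_cross=(347,223),jar_square=(424,223),mat=(214,225)))
im=cv2.resize(d['frame'][130:260,180:460,::-1],(800,371),interpolation=cv2.INTER_CUBIC);cv2.imwrite('pics/crop0.png',im)
E
```

```text
matchbox_round seed [ 606. -129.   23.] stand [556.8 -66.5] [ 92.3 259. ] 37.3 z 8.0 | obj [ 606.3 -130.2] [35.6 53.4] 26.6 ztop 23.9 267
tin_oblong seed [ 609. -266.   36.] stand [ 525.6 -174.7] [114.8 386.5] 41.2 z 8.0 | obj [ 613.4 -270.1] [58.8 60.1] 45.6 ztop 37.2 404
marver_cross seed [462. -86.  28.] stand [464.9 -66.5] [132.3  91.3] 74.5 z 8.0 | obj [464.  -83.9] [50.1 49.7] 85.5 ztop 28.4 346
jar_square seed [ 461. -275.   62.] stand [ 459.  -281.4] [86.3 87. ] 28.0 z 8.1 | obj [ 462.4 -280.5] [47.8 47.1] 43.9 ztop 65.4 275Traceback (most recent call last):
  File "<stdin>", line 3, in <module>
  File "meas.py", line 13, in measure
    O=l==1+st[1:,4].argmax()
           ~~~~~~~~~~~~~~~^^
ValueError: attempt to get argmax of an empty sequence
```

```bash
sed -i "s/np.ones((2,2)))>0/np.ones((2,2)))>0;S\&=near/; s/max(-1)<60/max(-1)<90/; s/if n=='mat': S=/if n=='mat': r_=near\&(C[...,2]<12);S=r_\&/" meas.py
cat > m0.py <<'E'
from meas import *
d=dict(np.load('pics/top0.npz'))
im=cv2.resize(d['frame'][130:260,180:460,::-1],(800,371),interpolation=cv2.INTER_CUBIC);cv2.imwrite('pics/crop0.png',im)
print(d['frame'][225,214],cloud(d)[225,214])
measure(d,dict(matchbox_round=(363,168),tin_oblong=(416,166),marver_cross=(347,223),jar_square=(424,223),mat=(214,225)))
E
python3 m0.py
```

```text
[88 86 83] [457.91795415 260.14796423   3.30316684]
matchbox_round seed [ 606. -129.   23.] stand [ 607.5 -132.4] [92.4 91.5] 46.0 z 8.0 | obj [ 606.3 -130.2] [35.6 53.4] 26.6 ztop 23.9 267
tin_oblong seed [ 609. -266.   36.] stand [ 611. -272.] [ 67.1 111.5] 78.1 z 8.0 | obj [ 613.4 -270.1] [58.8 60.1] 45.6 ztop 37.2 404
marver_cross seed [462. -86.  28.] stand [459.5 -85.8] [92.2 91.3] 74.5 z 8.0 | obj [464.  -83.9] [50.1 49.7] 85.5 ztop 28.4 346
jar_square seed [ 461. -275.   62.] stand [ 459.  -281.4] [86.3 87. ] 28.0 z 8.1 | obj [ 462.4 -280.5] [47.8 47.1] 43.9 ztop 65.4 275
mat seed [458. 260.   3.] stand [457.4 258.9] [75.7 97.2] 53.4 z 3.0 | obj [460.3 261.3] [76.8 97.3] 53.6 ztop 5.5 616
```

View pics/crop0.png

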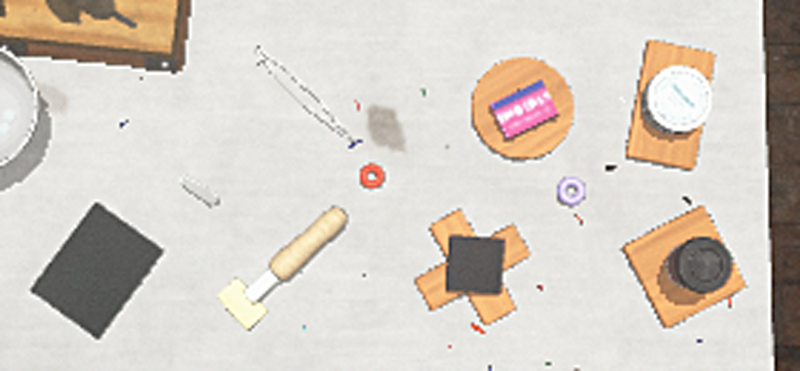

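The crop confirms the layout: the matchbox's long side is about −63° in world, the marver is nearly square to the axes, and the mat and stands are clear of clutter. Next I check tall obstacles and plan the first move.

```bash
cat > plan.py <<'E'
import sys
from h import *
# usage: plan.py yaw_deg x,y,z ...   turn first, then legs in turned frame; fractions of full scale
def plan(yaw,*pts):
    s=manip.read_state();p=s['eef_pos'];y0=np.degrees(s['eef_rot'][2])
    print('now',p.round(1),'rot',np.degrees(s['eef_rot']).round(2),'gap',round(s['finger_gap'],1),'t',round(s['clock'],1),'F',s['wrist_force'].round(1),s['finger_force'])
    t=(y0-yaw+180)%360-180; n=max(1,int(np.ceil(abs(t)/8)))
    print('turn',n,'rows wz',round(t/45/n,4))
    a=np.radians(yaw);R=np.array([[np.cos(a),np.sin(a),0],[np.sin(a),-np.cos(a),0],[0,0,-1]])
    for q in pts:
        q=np.array(q);D=R.T@(q-p)/40;n=max(1,int(np.ceil(np.linalg.norm(D)/.95)));print('leg',q,n,'rows',(D/n).round(3).tolist());p=q
if __name__=='__main__':
    plan(float(sys.argv[1]),*[[float(v) for v in a.split(',')] for a in sys.argv[2:]])
E
python3 - <<'E'
from h import *
d=dict(np.load('pics/top0.npz'));C=cloud(d)
m=(d['range_z']>0)&(C[...,2]>70)
P=C[m];P=P[(P[:,0]>300)]
for c in[(606,-130),(613,-270),(464,-84),(460,-281),(458,260)]:
    r=np.hypot(P[:,0]-c[0],P[:,1]-c[1]);i=r.argmin();print(c,r[i].round(),P[i].round())
E
python3 plan.py 116.6 606,-130,330 606,-130,210
```

```text
(606, -130) 143.0 [736. -70.  86.]
(613, -270) 149.0 [ 760. -295.  150.]
(464, -84) 270.0 [721.  -3.  74.]
(460, -281) 300.0 [ 760. -295.  150.]
(458, 260) 193.0 [548. 431. 152.]
now [244.1 492.9 404.1] rot [-179.94   -0.    153.66] gap 93.9 t 0.1 F [0.8 0.1 0.8] 0.0
turn 5 rows wz 0.1647
leg [ 606. -130.  330.] 20 rows [-0.899, 0.056, 0.093]
leg [ 606. -130.  210.] 4 rows [0.0, 0.0, 0.75]
```

>>> step_arm(increments=[[[0, 0, 0.165, 0, 0, 0, -1], [0, 0, 0.165, 0, 0, 0, -1], [0, 0, 0.165, 0, 0, 0, -1], [0, 0, 0.165, 0, 0, 0, -1], [0, 0, 0.165, 0, 0, 0, -1]]], newtons=15)

```text
clock: 0.6
eef_pos: [244.1, 492.8, 404.3]
eef_rot: [-3.141, 0.0, 2.028]
wrist_force: [-0.0, 0.5, -0.5]
finger_gap: 94.4
finger_force: 0.0
```

>>> step_arm(increments=[[[0, 0, 0, -0.9, 0.056, 0.093, -1], [0, 0, 0, -0.9, 0.056, 0.093, -1], [0, 0, 0, -0.9, 0.056, 0.093, -1], [0, 0, 0, -0.9, 0.056, 0.093, -1], [0, 0, 0, -0.9, 0.056, 0.093, -1]]])

```text
clock: 1.1
eef_pos: [334.9, 335.5, 385.7]
eef_rot: [-3.141, 0.0, 2.034]
wrist_force: [0.1, 0.6, -0.4]
finger_gap: 94.1
finger_force: 0.0
```

>>> step_arm(increments=[[[0, 0, 0, -0.9, 0.056, 0.093, -1], [0, 0, 0, -0.9, 0.056, 0.093, -1], [0, 0, 0, -0.9, 0.056, 0.093, -1], [0, 0, 0, -0.9, 0.056, 0.093, -1], [0, 0, 0, -0.9, 0.056, 0.093, -1]]])

```text
clock: 1.6
eef_pos: [425.4, 179.4, 367.2]
eef_rot: [-3.141, -0.0, 2.034]
wrist_force: [0.9, 0.4, 0.5]
finger_gap: 93.9
finger_force: 0.0
```

>>> step_arm(increments=[[[0, 0, 0, -0.9, 0.056, 0.093, -1], [0, 0, 0, -0.9, 0.056, 0.093, -1], [0, 0, 0, -0.9, 0.056, 0.093, -1], [0, 0, 0, -0.9, 0.056, 0.093, -1], [0, 0, 0, -0.9, 0.056, 0.093, -1]]])

```text
clock: 2.1
eef_pos: [515.8, 23.3, 348.5]
eef_rot: [-3.141, -0.0, 2.034]
wrist_force: [0.3, 0.7, -0.2]
finger_gap: 94.5
finger_force: 0.0
```

>>> step_arm(increments=[[[0, 0, 0, -0.9, 0.056, 0.093, -1], [0, 0, 0, -0.9, 0.056, 0.093, -1], [0, 0, 0, -0.9, 0.056, 0.093, -1], [0, 0, 0, -0.9, 0.056, 0.093, -1], [0, 0, 0, 0, 0, 0, -1]]])

```text
clock: 2.6
eef_pos: [588.6, -103.2, 332.6]
eef_rot: [-3.14, -0.0, 2.031]
wrist_force: [-0.4, 0.3, -0.8]
finger_gap: 94.2
finger_force: 0.0
```

```bash
python3 plan.py 116.6 606,-130,330 606,-130,210
```

```text
now [ 588.6 -103.2  332.6] rot [-1.7993e+02 -3.0000e-02  1.1636e+02] gap 94.2 t 2.6 F [-0.4  0.3 -0.8] 0.0
turn 1 rows wz -0.0054
leg [ 606. -130.  330.] 1 rows [-0.793, 0.09, 0.066]
leg [ 606. -130.  210.] 4 rows [0.0, 0.0, 0.75]
```

>>> step_arm(increments=[[[0, 0, -0.005, -0.793, 0.09, 0.066, -1], [0, 0, 0, 0, 0, 0.75, -1], [0, 0, 0, 0, 0, 0.75, -1], [0, 0, 0, 0, 0, 0.75, -1], [0, 0, 0, 0, 0, 0, -1]]])

```text
clock: 3.1
eef_pos: [604.1, -126.2, 237.4]
eef_rot: [-3.136, -0.005, 2.038]
wrist_force: [-0.6, -0.3, 0.8]
finger_gap: 94.1
finger_force: 0.0
```

```bash
python3 plan.py 116.6 606,-130,210; python3 -c "
from h import *
shot('side','s1')"
```

```text
now [ 604.1 -126.2  237.4] rot [-179.7    -0.27  116.77] gap 94.1 t 3.1 F [-0.6 -0.3  0.8] 0.0
turn 1 rows wz 0.0039
leg [ 606. -130.  210.] 1 rows [-0.108, 0.001, 0.684]
```

View pics/s1.png

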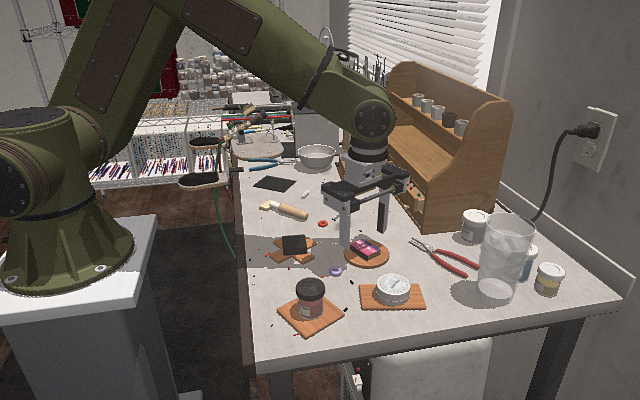

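The fingers straddle the matchbox at (365,248), closing across its short side as intended.

>>> step_arm(increments=[[[0, 0, 0, -0.05, 0, 0.34, -1], [0, 0, 0, -0.05, 0, 0.3, -1], [0, 0, 0, 0, 0, 0, -1], [0, 0, 0, 0, 0, 0, -1]]])

```text
clock: 3.55
eef_pos: [606.9, -130.5, 215.9]
eef_rot: [-3.142, -0.0, 2.038]
wrist_force: [0.1, 0.0, -0.6]
finger_gap: 93.8
finger_force: 0.0
```

```bash
python3 plan.py 116.6 606,-130,210
```

```text
now [ 606.9 -130.5  215.9] rot [-180.     -0.    116.75] gap 93.8 t 3.5 F [ 0.1  0.  -0.6] 0.0
turn 1 rows wz 0.0034
leg [ 606. -130.  210.] 1 rows [0.022, -0.015, 0.147]
```

>>> step_arm(increments=[[[0, 0, 0, 0.02, -0.015, 0.13, -1], [0, 0, 0, 0, 0, 0, 1], [0, 0, 0, 0, 0, 0, 1], [0, 0, 0, 0, 0, 0, 1], [0, 0, 0, 0, 0, 0, 1]]], newtons=12)

```text
clock: 4.05
eef_pos: [606.0, -130.0, 210.7]
eef_rot: [3.141, 0.0, 2.038]
wrist_force: [0.6, -0.1, 0.3]
finger_gap: 64.9
finger_force: 0.0
```

>>> step_arm(increments=[[[0, 0, 0, 0, 0, 0, 1], [0, 0, 0, 0, 0, 0, 1], [0, 0, 0, 0, 0, 0, 1], [0, 0, 0, 0, 0, 0, 1], [0, 0, 0, 0, 0, 0, 1]]])

```text
clock: 4.55
eef_pos: [606.0, -130.0, 210.5]
eef_rot: [-3.142, 0.0, 2.038]
wrist_force: [-0.4, 1.1, 0.6]
finger_gap: 33.8
finger_force: 12.0
```

```bash
python3 plan.py 116.6 606,-130,300 458,260,300 458,260,206
```

```text
now [ 606.  -130.   210.5] rot [-180.      0.    116.76] gap 33.8 t 4.5 F [-0.4  1.1  0.6] 11.998003721237183
turn 1 rows wz 0.0035
leg [ 606. -130.  300.] 3 rows [-0.0, 0.0, -0.746]
leg [458. 260. 300.] 11 rows [0.943, 0.096, 0.0]
leg [458. 260. 206.] 3 rows [0.0, 0.0, 0.783]
```

>>> step_arm(increments=[[[0, 0, 0, 0, 0, -0.75, 1], [0, 0, 0, 0, 0, -0.75, 1], [0, 0, 0, 0, 0, -0.75, 1], [0, 0, 0, 0.94, 0.096, 0, 1], [0, 0, 0, 0.94, 0.096, 0, 1]]])

```text
clock: 5.05
eef_pos: [578.5, -59.1, 301.3]
eef_rot: [3.14, 0.001, 2.036]
wrist_force: [0.5, 0.7, -1.2]
finger_gap: 33.8
finger_force: 12.0
```

>>> step_arm(increments=[[[0, 0, 0, 0.94, 0.096, 0, 1], [0, 0, 0, 0.94, 0.096, 0, 1], [0, 0, 0, 0.94, 0.096, 0, 1], [0, 0, 0, 0.94, 0.096, 0, 1], [0, 0, 0, 0.94, 0.096, 0, 1]]])

```text
clock: 5.55
eef_pos: [510.7, 118.4, 300.7]
eef_rot: [3.141, 0.0, 2.038]
wrist_force: [-0.0, 0.7, 0.1]
finger_gap: 33.6
finger_force: 12.0
```

>>> step_arm(increments=[[[0, 0, 0, 0.94, 0.096, 0, 1], [0, 0, 0, 0.94, 0.096, 0, 1], [0, 0, 0, 0.94, 0.096, 0, 1], [0, 0, 0, 0.94, 0.096, 0, 1], [0, 0, 0, 0, 0, 0.5, 1]]])

```text
clock: 6.05
eef_pos: [456.4, 261.7, 282.4]
eef_rot: [3.137, -0.0, 2.041]
wrist_force: [0.6, -0.4, -0.8]
finger_gap: 33.7
finger_force: 12.0
```

>>> step_arm(increments=[[[0, 0, 0, 0, 0, 0.5, 1], [0, 0, 0, 0, 0, 0.5, 1], [0, 0, 0, 0, 0, 0.4, 1], [0, 0, 0, 0, 0, 0, 1], [0, 0, 0, 0, 0, 0, 1]]])

```text
clock: 6.55
eef_pos: [457.6, 258.4, 225.0]
eef_rot: [3.142, -0.0, 2.038]
wrist_force: [-0.4, 0.4, 0.3]
finger_gap: 33.4
finger_force: 12.0
```

```bash
python3 plan.py 116.6 458,260,206
```

```text
now [457.6 258.4 225. ] rot [180.    -0.   116.76] gap 33.4 t 6.5 F [-0.4  0.4  0.3] 11.998067200183868
turn 1 rows wz 0.0035
leg [458. 260. 206.] 1 rows [0.031, 0.026, 0.474]
```

>>> step_arm(increments=[[[0, 0, 0, 0.03, 0.026, 0.25, 1], [0, 0, 0, 0, 0, 0.21, 1], [0, 0, 0, 0, 0, 0, 1], [0, 0, 0, 0, 0, 0, 1]]])

```text
clock: 6.95
eef_pos: [457.9, 259.8, 206.0]
eef_rot: [-3.141, 0.0, 2.038]
wrist_force: [-0.1, 0.1, -1.0]
finger_gap: 33.8
finger_force: 12.0
```

>>> step_arm(increments=[[[0, 0, 0, 0, 0, 0, -1], [0, 0, 0, 0, 0, 0, -1], [0, 0, 0, 0, 0, 0, -1], [0, 0, 0, 0, 0, 0, -1], [0, 0, 0, 0, 0, 0, -1]]])

```text
clock: 7.45
eef_pos: [457.9, 259.9, 206.2]
eef_rot: [-3.142, 0.0, 2.038]
wrist_force: [-0.4, 0.4, 0.3]
finger_gap: 69.7
finger_force: 0.0
```

```bash
python3 plan.py 116.6 458,260,300 610,-267,300 613,-270,212
```

```text
now [457.9 259.9 206.2] rot [-180.      0.    116.76] gap 69.7 t 7.5 F [-0.4  0.4  0.3] 0.0
turn 1 rows wz 0.0035
leg [458. 260. 300.] 3 rows [0.0, 0.002, -0.782]
leg [ 610. -267.  300.] 15 rows [-0.899, -0.167, 0.0]
leg [ 613. -270.  212.] 3 rows [-0.034, 0.011, 0.733]
```

>>> step_arm(increments=[[[0, 0, 0, 0, 0, -0.75, -1], [0, 0, 0, 0, 0, -0.8, -1], [0, 0, 0, 0, 0, -0.8, -1], [0, 0, 0, -0.9, -0.167, 0, -1], [0, 0, 0, -0.9, -0.167, 0, -1]]])

```text
clock: 7.95
eef_pos: [478.3, 189.2, 301.2]
eef_rot: [3.14, 0.0, 2.04]
wrist_force: [0.7, -0.8, 0.2]
finger_gap: 93.8
finger_force: 0.0
```

>>> step_arm(increments=[[[0, 0, 0, -0.9, -0.167, 0, -1], [0, 0, 0, -0.9, -0.167, 0, -1], [0, 0, 0, -0.9, -0.167, 0, -1], [0, 0, 0, -0.9, -0.167, 0, -1], [0, 0, 0, -0.9, -0.167, 0, -1]]])

```text
clock: 8.45
eef_pos: [529.8, 12.3, 300.2]
eef_rot: [3.141, 0.0, 2.038]
wrist_force: [-0.3, -0.0, -0.1]
finger_gap: 94.3
finger_force: 0.0
```

>>> step_arm(increments=[[[0, 0, 0, -0.9, -0.167, 0, -1], [0, 0, 0, -0.9, -0.167, 0, -1], [0, 0, 0, -0.9, -0.167, 0, -1], [0, 0, 0, -0.9, -0.167, 0, -1], [0, 0, 0, -0.9, -0.167, 0, -1]]])

```text
clock: 8.95
eef_pos: [581.0, -163.5, 300.1]
eef_rot: [-3.142, -0.0, 2.038]
wrist_force: [-0.3, 0.6, 0.1]
finger_gap: 93.9
finger_force: 0.0
```

>>> step_arm(increments=[[[0, 0, 0, -0.9, -0.167, 0, -1], [0, 0, 0, -0.9, -0.167, 0, -1], [0, 0, 0, -0.9, -0.167, 0, -1], [0, 0, 0, 0, 0, 0, -1], [0, 0, 0, 0, 0, 0, -1]]])

```text
clock: 9.45
eef_pos: [611.3, -267.7, 299.5]
eef_rot: [-3.141, -0.001, 2.037]
wrist_force: [-0.4, 0.3, 0.1]
finger_gap: 93.5
finger_force: 0.0
```

```bash
python3 plan.py 116.6 613,-270,300 613,-270,212
```

```text
now [ 611.3 -267.7  299.5] rot [-1.7998e+02 -4.0000e-02  1.1670e+02] gap 93.5 t 9.4 F [-0.4  0.3  0.1] 0.0
turn 1 rows wz 0.0022
leg [ 613. -270.  300.] 1 rows [-0.069, 0.012, -0.011]
leg [ 613. -270.  212.] 3 rows [0.0, 0.0, 0.733]
```

>>> step_arm(increments=[[[0, 0, 0, -0.069, 0.012, 0.6, -1], [0, 0, 0, 0, 0, 0.6, -1], [0, 0, 0, 0, 0, 0.6, -1], [0, 0, 0, 0, 0, 0.35, -1], [0, 0, 0, 0, 0, 0, -1]]])

```text
clock: 9.95
eef_pos: [612.9, -268.6, 212.4]
eef_rot: [-3.14, -0.003, 2.039]
wrist_force: [0.4, -0.7, 0.8]
finger_gap: 94.0
finger_force: 0.0
```

>>> step_arm(increments=[[[0, 0, 0, 0, 0, 0, 0.2], [0, 0, 0, 0, 0, 0, 1], [0, 0, 0, 0, 0, 0, 1], [0, 0, 0, 0, 0, 0, 1], [0, 0, 0, 0, 0, 0, 1]]], newtons=15)

```text
clock: 10.45
eef_pos: [613.3, -269.7, 214.6]
eef_rot: [3.141, 0.001, 2.038]
wrist_force: [-0.7, 0.2, 3.1]
finger_gap: 59.7
finger_force: 15.0
```

>>> step_arm(increments=[[[0, 0, 0, 0, 0, 0, 1], [0, 0, 0, 0, 0, 0, 1]]])

```text
clock: 10.65
eef_pos: [613.3, -269.7, 214.6]
eef_rot: [3.141, 0.001, 2.038]
wrist_force: [-0.4, 1.9, 5.7]
finger_gap: 59.9
finger_force: 15.0
```

```bash
python3 plan.py 116.6 613,-270,280 607,-132,280 607,-132,213
```

```text
now [ 613.3 -269.7  214.6] rot [1.7997e+02 3.0000e-02 1.1675e+02] gap 59.9 t 10.7 F [-0.4  1.9  5.7] 15.000598695595713
turn 1 rows wz 0.0034
leg [ 613. -270.  280.] 2 rows [-0.002, -0.005, -0.817]
leg [ 607. -132.  280.] 4 rows [0.788, 0.353, 0.0]
leg [ 607. -132.  213.] 2 rows [0.0, 0.0, 0.838]
```

>>> step_arm(increments=[[[0, 0, 0, 0, 0, -0.4, 1], [0, 0, 0, 0, 0, -0.7, 1], [0, 0, 0, 0, 0, -0.5, 1], [0, 0, 0, 0.63, 0.285, 0, 1], [0, 0, 0, 0.63, 0.285, 0, 1]]])

```text
clock: 11.15
eef_pos: [610.6, -214.2, 279.7]
eef_rot: [3.141, 0.001, 2.036]
wrist_force: [0.4, 0.9, -0.3]
finger_gap: 59.7
finger_force: 15.0
```

>>> step_arm(increments=[[[0, 0, 0, 0.63, 0.285, 0, 1], [0, 0, 0, 0.63, 0.285, 0, 1], [0, 0, 0, 0.63, 0.285, 0, 1], [0, 0, 0, 0, 0, 0, 1], [0, 0, 0, 0, 0, 0, 1]]])

```text
clock: 11.65
eef_pos: [607.4, -131.3, 278.9]
eef_rot: [3.141, 0.001, 2.039]
wrist_force: [1.0, 0.0, -1.1]
finger_gap: 59.8
finger_force: 15.0
```

```bash
python3 plan.py 116.6 607.5,-132.4,280 607.5,-132.4,214.6
```

```text
now [ 607.4 -131.3  278.9] rot [1.7998e+02 4.0000e-02 1.1681e+02] gap 59.8 t 11.7 F [ 1.   0.  -1.1] 14.999875123493212
turn 1 rows wz 0.0047
leg [ 607.5 -132.4  280. ] 1 rows [-0.024, -0.01, -0.026]
leg [ 607.5 -132.4  214.6] 2 rows [0.0, 0.0, 0.818]
```

>>> step_arm(increments=[[[0, 0, 0, -0.024, -0.01, 0.6, 1], [0, 0, 0, 0, 0, 0.6, 1], [0, 0, 0, 0, 0, 0.3, 1], [0, 0, 0, 0, 0, 0.08, 1], [0, 0, 0, 0, 0, 0, 1]]])

```text
clock: 12.15
eef_pos: [607.5, -133.3, 215.3]
eef_rot: [-3.141, 0.0, 2.037]
wrist_force: [-0.6, -0.3, -0.1]
finger_gap: 60.2
finger_force: 15.0
```

>>> step_arm(increments=[[[0, 0, 0, 0, 0, 0, 1], [0, 0, 0, 0, 0, 0, 1]]])

```text
clock: 12.35
eef_pos: [607.6, -132.8, 215.6]
eef_rot: [3.141, 0.001, 2.038]
wrist_force: [0.1, 0.1, -0.0]
finger_gap: 60.3
finger_force: 15.0
```

```bash
python3 plan.py 116.6 607.5,-132.4,214.6
```

```text
now [ 607.6 -132.8  215.6] rot [1.7996e+02 3.0000e-02 1.1674e+02] gap 60.3 t 12.3 F [ 0.1  0.1 -0. ] 14.997267007500646
turn 1 rows wz 0.0032
leg [ 607.5 -132.4  214.6] 1 rows [0.009, 0.003, 0.024]
```

>>> step_arm(increments=[[[0, 0, 0, 0, 0, 0.03, 1], [0, 0, 0, 0, 0, 0, -1], [0, 0, 0, 0, 0, 0, -1], [0, 0, 0, 0, 0, 0, -1], [0, 0, 0, 0, 0, 0, -1]]])

```text
clock: 12.85
eef_pos: [607.4, -132.5, 213.7]
eef_rot: [-3.142, -0.0, 2.038]
wrist_force: [-0.1, 0.3, -0.8]
finger_gap: 88.7
finger_force: 0.0
```

>>> step_arm(increments=[[[0, 0, 0, 0, 0, 0, -1], [0, 0, 0, 0, 0, -0.6, -1], [0, 0, 0, 0, 0, -0.8, -1], [0, 0, 0, 0, 0, -0.6, -1], [0, 0, 0, 0, 0, 0, -1]]])

```text
clock: 13.35
eef_pos: [607.9, -132.6, 297.3]
eef_rot: [3.137, 0.004, 2.038]
wrist_force: [-0.7, -0.3, 0.4]
finger_gap: 93.8
finger_force: 0.0
```

```bash
python3 plan.py 116.6 458,260,295 458,260,206
```

```text
now [ 607.9 -132.6  297.3] rot [179.76   0.22 116.76] gap 93.8 t 13.3 F [-0.7 -0.3  0.4] 0.0
turn 1 rows wz 0.0035
leg [458. 260. 295.] 12 rows [0.871, 0.087, 0.005]
leg [458. 260. 206.] 3 rows [0.0, 0.0, 0.742]
```

>>> step_arm(increments=[[[0, 0, 0, 0.871, 0.087, 0, -1], [0, 0, 0, 0.871, 0.087, 0, -1], [0, 0, 0, 0.871, 0.087, 0, -1], [0, 0, 0, 0.871, 0.087, 0, -1], [0, 0, 0, 0.871, 0.087, 0, -1]]])

```text
clock: 13.85
eef_pos: [543.7, 32.0, 292.8]
eef_rot: [-3.141, -0.001, 2.038]
wrist_force: [0.2, -0.2, -0.0]
finger_gap: 93.8
finger_force: 0.0
```

>>> step_arm(increments=[[[0, 0, 0, 0.871, 0.087, 0, -1], [0, 0, 0, 0.871, 0.087, 0, -1], [0, 0, 0, 0.871, 0.087, 0, -1], [0, 0, 0, 0.871, 0.087, 0, -1], [0, 0, 0, 0.871, 0.087, 0, -1]]])

```text
clock: 14.35
eef_pos: [480.8, 195.4, 292.9]
eef_rot: [-3.141, -0.0, 2.038]
wrist_force: [0.6, -0.2, 1.1]
finger_gap: 93.9
finger_force: 0.0
```

>>> step_arm(increments=[[[0, 0, 0, 0.871, 0.087, 0, -1], [0, 0, 0, 0.871, 0.087, 0, -1], [0, 0, 0, 0, 0, 0, -1], [0, 0, 0, 0, 0, 0, -1]]])

```text
clock: 14.75
eef_pos: [456.2, 259.9, 292.9]
eef_rot: [-3.14, 0.0, 2.039]
wrist_force: [0.1, 0.2, -0.6]
finger_gap: 93.8
finger_force: 0.0
```

```bash
python3 plan.py 116.6 458,260,295 458,260,206; cat > m1.py <<'E'
import sys
from meas import *
d=shot('top',sys.argv[1])
measure(d,dict(round=(363,168),oblong=(416,166),cross=(347,223),square=(424,223)))
E
sed -i 's/        k,l,st/        if O.sum()<20: print(n,"stand",*rect(C[S]));continue\n        k,l,st/' meas.py
python3 m1.py top1
```

```text
now [456.2 259.9 292.9] rot [-179.94    0.    116.84] gap 93.8 t 14.8 F [ 0.1  0.2 -0.6] 0.0
turn 1 rows wz 0.0053
leg [458. 260. 295.] 1 rows [-0.018, 0.042, -0.052]
leg [458. 260. 206.] 3 rows [0.0, 0.0, 0.742]
round seed [ 604. -128.   33.] stand [ 607.5 -132.1] [92.4 91.8] 44.9 z 8.2 | obj [ 607.9 -134.6] [58.5 60.2] 44.6 ztop 37.2 400
oblong stand [ 611.3 -272.4] [ 67.2 111.7] 78.3
cross seed [462. -86.  25.] stand [459.4 -85.7] [92.3 91.2] 74.4 z 7.8 | obj [464.1 -83.7] [49.7 49.4] 85.4 ztop 28.3 349
square seed [ 461. -276.   60.] stand [ 459.8 -281.8] [85.7 87.2] 26.8 z 8.0 | obj [ 462.7 -280.5] [46.8 46.6] 46.2 ztop 65.5 278
```

View pics/top1.png

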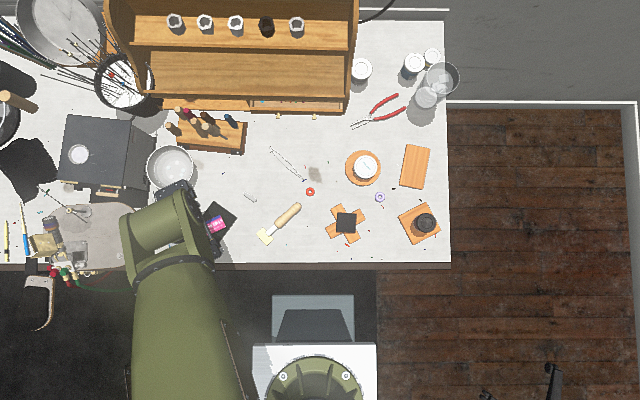

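The tin is on the round stand at (365,167), within about 2.5 mm of centre. The matchbox is on the mat near (217,224) and the oblong stand is empty.

>>> step_arm(increments=[[[0, 0, 0, -0.018, 0.042, 0.7, -1], [0, 0, 0, 0, 0, 0.7, -1], [0, 0, 0, 0, 0, 0.5, -1], [0, 0, 0, 0, 0, 0.25, -1], [0, 0, 0, 0, 0, 0, -1]]])

```text
clock: 15.3
eef_pos: [458.5, 258.9, 206.7]
eef_rot: [-3.139, -0.0, 2.037]
wrist_force: [-0.2, 0.3, 0.3]
finger_gap: 93.6
finger_force: 0.0
```

>>> step_arm(increments=[[[0, 0, 0, 0, 0, 0, 0], [0, 0, 0, 0, 0, 0, 1], [0, 0, 0, 0, 0, 0, 1], [0, 0, 0, 0, 0, 0, 1], [0, 0, 0, 0, 0, 0, 1]]], newtons=12)

```text
clock: 15.8
eef_pos: [458.3, 259.7, 208.0]
eef_rot: [3.141, 0.0, 2.038]
wrist_force: [-0.6, -0.0, 0.2]
finger_gap: 57.5
finger_force: 0.0
```

>>> step_arm(increments=[[[0, 0, 0, 0, 0, 0, 1], [0, 0, 0, 0, 0, 0, 1], [0, 0, 0, 0, 0, 0, 1], [0, 0, 0, 0, 0, 0, 1], [0, 0, 0, 0, 0, 0, 1]]])

```text
clock: 16.3
eef_pos: [458.3, 259.7, 207.7]
eef_rot: [-3.142, 0.0, 2.038]
wrist_force: [-0.5, -0.1, -0.3]
finger_gap: 33.5
finger_force: 12.0
```

```bash
python3 plan.py 168.2 458,260,300 611,-272,300 611,-272,211
```

```text
now [458.3 259.7 207.7] rot [-180.      0.    116.76] gap 33.5 t 16.3 F [-0.5 -0.1 -0.3] 11.999987214803696
turn 7 rows wz -0.1633
leg [458. 260. 300.] 3 rows [0.003, 0.002, -0.769]
leg [ 611. -272.  300.] 15 rows [-0.431, -0.816, 0.0]
leg [ 611. -272.  211.] 3 rows [0.0, 0.0, 0.742]
```

>>> step_arm(increments=[[[0, 0, 0, 0, 0, -0.6, 1], [0, 0, -0.163, 0, 0, -0.8, 1], [0, 0, -0.163, 0, 0, -0.6, 1], [0, 0, -0.163, 0, 0, -0.35, 1], [0, 0, -0.163, 0, 0, 0, 1]]])

```text
clock: 16.8
eef_pos: [458.5, 259.8, 303.9]
eef_rot: [3.139, 0.002, 2.555]
wrist_force: [0.3, 0.1, -0.6]
finger_gap: 33.4
finger_force: 12.0
```

>>> step_arm(increments=[[[0, 0, -0.163, 0, 0, 0, 1], [0, 0, -0.163, 0, 0, 0, 1], [0, 0, -0.163, 0, 0, 0, 1], [0, 0, 0, -0.431, -0.816, 0, 1], [0, 0, 0, -0.431, -0.816, 0, 1]]])

```text
clock: 17.3
eef_pos: [478.5, 188.3, 301.6]
eef_rot: [-3.142, -0.0, 2.936]
wrist_force: [0.6, 0.3, 0.0]
finger_gap: 33.8
finger_force: 12.0
```

>>> step_arm(increments=[[[0, 0, 0, -0.431, -0.816, 0, 1], [0, 0, 0, -0.431, -0.816, 0, 1], [0, 0, 0, -0.431, -0.816, 0, 1], [0, 0, 0, -0.431, -0.816, 0, 1], [0, 0, 0, -0.431, -0.816, 0, 1]]])

```text
clock: 17.8
eef_pos: [529.5, 9.7, 301.8]
eef_rot: [3.142, 0.0, 2.934]
wrist_force: [0.4, 1.2, -0.8]
finger_gap: 33.4
finger_force: 12.0
```

>>> step_arm(increments=[[[0, 0, 0, -0.431, -0.816, 0, 1], [0, 0, 0, -0.431, -0.816, 0, 1], [0, 0, 0, -0.431, -0.816, 0, 1], [0, 0, 0, -0.431, -0.816, 0, 1], [0, 0, 0, -0.431, -0.816, 0, 1]]])

```text
clock: 18.3
eef_pos: [580.2, -167.8, 301.7]
eef_rot: [3.142, -0.0, 2.934]
wrist_force: [0.6, 0.3, 0.1]
finger_gap: 33.7
finger_force: 12.0
```

>>> step_arm(increments=[[[0, 0, 0, -0.431, -0.816, 0, 1], [0, 0, 0, -0.431, -0.816, 0, 1], [0, 0, 0, -0.431, -0.816, 0, 1], [0, 0, 0, 0, 0, 0, 1], [0, 0, 0, 0, 0, 0, 1]]])

```text
clock: 18.8
eef_pos: [610.2, -273.1, 301.1]
eef_rot: [3.141, -0.001, 2.933]
wrist_force: [-0.1, 0.2, 0.2]
finger_gap: 33.6
finger_force: 12.0
```

```bash
python3 plan.py 168.2 611.2,-272.2,300 611.2,-272.2,213
```

```text
now [ 610.2 -273.1  301.1] rot [ 1.7998e+02 -5.0000e-02  1.6804e+02] gap 33.6 t 18.8 F [-0.1  0.2  0.2] 12.000023871660233
turn 1 rows wz -0.0036
leg [ 611.2 -272.2  300. ] 1 rows [-0.019, 0.026, 0.027]
leg [ 611.2 -272.2  213. ] 3 rows [0.0, 0.0, 0.725]
```

>>> step_arm(increments=[[[0, 0, 0, -0.019, 0.026, 0.7, 1], [0, 0, 0, 0, 0, 0.7, 1], [0, 0, 0, 0, 0, 0.5, 1], [0, 0, 0, 0, 0, 0.2, 1], [0, 0, 0, 0, 0, 0, 1]]])

```text
clock: 19.3
eef_pos: [611.4, -270.9, 217.1]
eef_rot: [3.141, -0.001, 2.935]
wrist_force: [0.4, -0.3, 0.6]
finger_gap: 33.7
finger_force: 12.0
```

>>> step_arm(increments=[[[0, 0, 0, 0, 0, 0, 1], [0, 0, 0, 0, 0, 0, 1]]])

```text
clock: 19.5
eef_pos: [611.6, -271.7, 219.2]
eef_rot: [-3.141, 0.002, 2.934]
wrist_force: [-0.4, 1.0, -0.1]
finger_gap: 33.7
finger_force: 12.0
```

```bash
python3 plan.py 168.2 611.2,-272.2,213
```

```text
now [ 611.6 -271.7  219.2] rot [-1.7997e+02  1.1000e-01  1.6811e+02] gap 33.7 t 19.5 F [-0.4  1.  -0.1] 11.999917924404144
turn 1 rows wz -0.0019
leg [ 611.2 -272.2  213. ] 1 rows [0.008, -0.014, 0.156]
```

>>> step_arm(increments=[[[0, 0, 0, 0.01, -0.01, 0.15, 1], [0, 0, 0, 0, 0, 0, 1], [0, 0, 0, 0, 0, 0, 1]]])

```text
clock: 19.8
eef_pos: [611.0, -272.2, 212.1]
eef_rot: [-3.141, 0.001, 2.934]
wrist_force: [1.3, -0.2, 1.5]
finger_gap: 33.7
finger_force: 12.0
```

>>> step_arm(increments=[[[0, 0, 0, 0, 0, 0, -1], [0, 0, 0, 0, 0, 0, -1], [0, 0, 0, 0, 0, 0, -1], [0, 0, 0, 0, 0, 0, -1], [0, 0, 0, 0, 0, 0, -1]]])

```text
clock: 20.3
eef_pos: [610.9, -272.1, 211.7]
eef_rot: [3.142, -0.0, 2.934]
wrist_force: [0.4, -0.2, -0.8]
finger_gap: 70.1
finger_force: 0.0
```

>>> step_arm(increments=[[[0, 0, 0, 0, 0, -0.5, -1], [0, 0, 0, 0, 0, -0.8, -1], [0, 0, 0, 0, 0, -0.8, -1], [0, 0, 0, 0, 0, 0, -1]]])

```text
clock: 20.7
eef_pos: [611.4, -272.4, 300.8]
eef_rot: [-3.14, 0.007, 2.934]
wrist_force: [0.1, 1.4, -0.1]
finger_gap: 93.8
finger_force: 0.0
```

```bash
python3 plan.py 85.5 464,-84,290 464,-84,212
```

```text
now [ 611.4 -272.4  300.8] rot [-179.89    0.41  168.1 ] gap 93.8 t 20.7 F [ 0.1  1.4 -0.1] 0.0
turn 11 rows wz 0.1669
leg [464. -84. 290.] 7 rows [0.629, -0.578, 0.038]
leg [464. -84. 212.] 3 rows [0.0, 0.0, 0.65]
```

```bash
python3 plan.py 175.5 464,-84,290 464,-84,212
```

```text
now [ 611.4 -272.4  300.8] rot [-179.89    0.41  168.1 ] gap 93.8 t 20.7 F [ 0.1  1.4 -0.1] 0.0
turn 1 rows wz -0.1644
leg [464. -84. 290.] 7 rows [0.578, 0.629, 0.038]
leg [464. -84. 212.] 3 rows [0.0, 0.0, 0.65]
```

>>> step_arm(increments=[[[0, 0, -0.164, 0, 0, 0, -1], [0, 0, 0, 0.578, 0.629, 0.038, -1], [0, 0, 0, 0.578, 0.629, 0.038, -1], [0, 0, 0, 0.578, 0.629, 0.038, -1], [0, 0, 0, 0.578, 0.629, 0.038, -1]]])

```text
clock: 21.2
eef_pos: [525.5, -163.5, 289.0]
eef_rot: [3.141, -0.001, 3.063]
wrist_force: [-0.5, 0.7, -0.3]
finger_gap: 94.0
finger_force: 0.0
```

>>> step_arm(increments=[[[0, 0, 0, 0.578, 0.629, 0.038, -1], [0, 0, 0, 0.578, 0.629, 0.038, -1], [0, 0, 0, 0.578, 0.629, 0.038, -1], [0, 0, 0, 0, 0, 0, -1], [0, 0, 0, 0, 0, 0, -1]]])

```text
clock: 21.7
eef_pos: [463.5, -83.6, 285.2]
eef_rot: [-3.141, 0.0, 3.064]
wrist_force: [0.6, -0.1, -0.1]
finger_gap: 93.8
finger_force: 0.0
```

```bash
python3 plan.py 175.5 464,-84,290 464,-84,212
```

```text
now [463.5 -83.6 285.2] rot [-1.7999e+02  2.0000e-02  1.7553e+02] gap 93.8 t 21.7 F [ 0.6 -0.1 -0.1] 0.0
turn 1 rows wz 0.0008
leg [464. -84. 290.] 1 rows [-0.014, -0.009, -0.121]
leg [464. -84. 212.] 3 rows [0.0, 0.0, 0.65]
```

Down 73 mm, then close.

>>> step_arm(increments=[[[0, 0, 0, -0.014, -0.009, 0.6, -1], [0, 0, 0, 0, 0, 0.6, -1], [0, 0, 0, 0, 0, 0.4, -1], [0, 0, 0, 0, 0, 0.22, -1], [0, 0, 0, 0, 0, 0, -1]]])

```text
clock: 22.2
eef_pos: [464.1, -84.7, 211.4]
eef_rot: [3.141, -0.002, 3.062]
wrist_force: [0.3, -0.5, -0.3]
finger_gap: 93.9
finger_force: 0.0
```

>>> step_arm(increments=[[[0, 0, 0, 0, 0, 0, 0], [0, 0, 0, 0, 0, 0, 1], [0, 0, 0, 0, 0, 0, 1], [0, 0, 0, 0, 0, 0, 1], [0, 0, 0, 0, 0, 0, 1]]], newtons=18)

```text
clock: 22.7
eef_pos: [464.0, -84.2, 212.6]
eef_rot: [-3.141, 0.001, 3.063]
wrist_force: [0.9, -0.0, 0.0]
finger_gap: 57.6
finger_force: 0.0
```

>>> step_arm(increments=[[[0, 0, 0, 0, 0, 0, 1], [0, 0, 0, 0, 0, 0, 1], [0, 0, 0, 0, 0, 0, 1], [0, 0, 0, 0, 0, 0, 1]]])

```text
clock: 23.1
eef_pos: [464.0, -84.2, 212.4]
eef_rot: [3.142, 0.0, 3.063]
wrist_force: [-1.4, 1.2, 4.1]
finger_gap: 50.0
finger_force: 18.0
```

```bash
python3 plan.py 175.5 464,-84,290 458,260,290 458,260,207
```

```text
now [464.  -84.2 212.4] rot [1.8000e+02 1.0000e-02 1.7548e+02] gap 50.0 t 23.1 F [-1.4  1.2  4.1] 18.000564873218536
turn 1 rows wz -0.0004
leg [464. -84. 290.] 3 rows [0.0, 0.002, -0.646]
leg [458. 260. 290.] 10 rows [0.082, 0.856, 0.0]
leg [458. 260. 207.] 3 rows [0.0, 0.0, 0.692]
```

>>> step_arm(increments=[[[0, 0, 0, 0, 0, -0.5, 1], [0, 0, 0, 0, 0, -0.7, 1], [0, 0, 0, 0, 0, -0.7, 1], [0, 0, 0, 0.082, 0.856, 0, 1], [0, 0, 0, 0.082, 0.856, 0, 1]]])

```text
clock: 23.6
eef_pos: [462.7, -15.0, 288.9]
eef_rot: [-3.142, 0.001, 3.061]
wrist_force: [0.6, 0.2, -0.0]
finger_gap: 49.7
finger_force: 18.0
```

>>> step_arm(increments=[[[0, 0, 0, 0.082, 0.856, 0, 1], [0, 0, 0, 0.082, 0.856, 0, 1], [0, 0, 0, 0.082, 0.856, 0, 1], [0, 0, 0, 0.082, 0.856, 0, 1], [0, 0, 0, 0.082, 0.856, 0, 1]]])

```text
clock: 24.1
eef_pos: [459.7, 157.9, 288.2]
eef_rot: [-3.141, -0.0, 3.063]
wrist_force: [1.0, -0.5, -0.0]
finger_gap: 49.8
finger_force: 18.0
```

>>> step_arm(increments=[[[0, 0, 0, 0.082, 0.856, 0, 1], [0, 0, 0, 0.082, 0.856, 0, 1], [0, 0, 0, 0.082, 0.856, 0, 1], [0, 0, 0, 0, 0, 0.6, 1], [0, 0, 0, 0, 0, 0.6, 1]]])

```text
clock: 24.6
eef_pos: [458.0, 260.6, 239.7]
eef_rot: [3.141, 0.001, 3.064]
wrist_force: [-0.1, -0.8, -1.3]
finger_gap: 50.3
finger_force: 18.0
```

>>> step_arm(increments=[[[0, 0, 0, 0, 0, 0.3, 1], [0, 0, 0, 0, 0, 0, 1], [0, 0, 0, 0, 0, 0, 1]]])

```text
clock: 24.9
eef_pos: [458.5, 259.6, 228.9]
eef_rot: [3.141, 0.0, 3.062]
wrist_force: [0.1, -0.6, -0.0]
finger_gap: 49.7
finger_force: 18.0
```

```bash
python3 plan.py 175.5 458,260,207.4; python3 m1.py top2
```

```text
now [458.5 259.6 228.9] rot [1.7999e+02 2.0000e-02 1.7546e+02] gap 49.7 t 24.9 F [ 0.1 -0.6 -0. ] 17.999882698059082
turn 1 rows wz -0.0008
leg [458.  260.  207.4] 1 rows [0.014, 0.008, 0.538]
round seed [ 604. -128.   33.] stand [ 607.8 -132.5] [92.4 91.8] 44.4 z 8.0 | obj [ 607.8 -134.3] [58.7 60. ] 44.3 ztop 37.3 403
oblong seed [ 611. -270.   22.] stand [ 611.7 -272.1] [ 66.7 112. ] 78.1 z 8.0 | obj [ 609.8 -273.2] [36.5 53.1] 78.6 ztop 24.3 256
cross stand [458.6 -85.6] [91.9 93. ] 74.2
square seed [ 461. -275.   62.] stand [ 459.4 -282. ] [85.6 87.7] 27.5 z 8.1 | obj [ 462.5 -280.5] [47.2 46.3] 41.1 ztop 65.4 284
```

>>> step_arm(increments=[[[0, 0, 0, 0.014, 0.008, 0.3, 1], [0, 0, 0, 0, 0, 0.2, 1], [0, 0, 0, 0, 0, 0.035, 1], [0, 0, 0, 0, 0, 0, 1], [0, 0, 0, 0, 0, 0, 1]]])

```text
clock: 25.45
eef_pos: [457.7, 260.0, 206.8]
eef_rot: [-3.142, -0.0, 3.063]
wrist_force: [-1.6, -0.7, 4.7]
finger_gap: 50.1
finger_force: 18.0
```

>>> step_arm(increments=[[[0, 0, 0, 0, 0, 0, -1], [0, 0, 0, 0, 0, 0, -1], [0, 0, 0, 0, 0, 0, -1], [0, 0, 0, 0, 0, 0, -1], [0, 0, 0, 0, 0, 0, -1]]])

```text
clock: 25.95
eef_pos: [457.7, 260.1, 206.8]
eef_rot: [-3.142, -0.0, 3.063]
wrist_force: [0.3, 0.7, -0.3]
finger_gap: 86.2
finger_force: 0.0
```

>>> step_arm(increments=[[[0, 0, 0, 0, 0, -0.6, -1], [0, 0, 0, 0, 0, -0.8, -1], [0, 0, 0, 0, 0, -0.8, -1], [0, 0, 0, 0, 0, -0.5, -1], [0, 0, 0, 0, 0, 0, -1]]])

```text
clock: 26.45
eef_pos: [458.0, 260.2, 317.5]
eef_rot: [3.139, 0.004, 3.063]
wrist_force: [-0.5, -1.2, 0.3]
finger_gap: 94.0
finger_force: 0.0
```

```bash
python3 plan.py 118 462,-280.5,310 462,-280.5,238;python3 plan.py 175.5 462,-280.5,310 462,-280.5,238
```

```text
now [458.  260.2 317.5] rot [179.86   0.23 175.48] gap 94.0 t 26.4 F [-0.5 -1.2  0.3] 0.0
turn 8 rows wz 0.1597
leg [ 462.  -280.5  310. ] 15 rows [-0.799, -0.417, 0.013]
leg [ 462.  -280.5  238. ] 2 rows [0.0, 0.0, 0.9]
now [458.  260.2 317.5] rot [179.86   0.23 175.48] gap 94.0 t 26.4 F [-0.5 -1.2  0.3] 0.0
turn 1 rows wz -0.0004
leg [ 462.  -280.5  310. ] 15 rows [-0.077, -0.898, 0.013]
leg [ 462.  -280.5  238. ] 2 rows [0.0, 0.0, 0.9]
```

>>> step_arm(increments=[[[0, 0, 0, -0.077, -0.898, 0, -1], [0, 0, 0, -0.077, -0.898, 0, -1], [0, 0, 0, -0.077, -0.898, 0, -1], [0, 0, 0, -0.077, -0.898, 0, -1], [0, 0, 0, -0.077, -0.898, 0, -1]]])

```text
clock: 26.95
eef_pos: [458.5, 78.4, 313.8]
eef_rot: [-3.141, -0.001, 3.063]
wrist_force: [1.0, 0.6, 0.7]
finger_gap: 93.6
finger_force: 0.0
```

>>> step_arm(increments=[[[0, 0, 0, -0.077, -0.898, 0, -1], [0, 0, 0, -0.077, -0.898, 0, -1], [0, 0, 0, -0.077, -0.898, 0, -1], [0, 0, 0, -0.077, -0.898, 0, -1], [0, 0, 0, -0.077, -0.898, 0, -1]]])

```text
clock: 27.45
eef_pos: [459.7, -101.9, 313.8]
eef_rot: [3.141, -0.001, 3.063]
wrist_force: [0.7, 0.7, 0.3]
finger_gap: 94.1
finger_force: 0.0
```

>>> step_arm(increments=[[[0, 0, 0, -0.077, -0.898, 0, -1], [0, 0, 0, -0.077, -0.898, 0, -1], [0, 0, 0, -0.077, -0.898, 0, -1], [0, 0, 0, -0.077, -0.898, 0, -1], [0, 0, 0, -0.077, -0.898, 0, -1]]])

```text
clock: 27.95
eef_pos: [461.0, -282.2, 313.5]
eef_rot: [3.141, -0.001, 3.063]
wrist_force: [0.5, 0.5, 0.1]
finger_gap: 93.9
finger_force: 0.0
```

>>> step_arm(increments=[[[0, 0, 0, 0, 0, 0, -1], [0, 0, 0, 0, 0, 0, -1]]])

```text
clock: 28.15
eef_pos: [461.0, -280.9, 313.6]
eef_rot: [3.141, -0.002, 3.061]
wrist_force: [0.8, -0.1, 0.1]
finger_gap: 94.1
finger_force: 0.0
```

```bash
python3 plan.py 175.5 462,-280.5,310 462,-280.5,238
```

```text
now [ 461.  -280.9  313.6] rot [ 1.7994e+02 -9.0000e-02  1.7541e+02] gap 94.1 t 28.1 F [ 0.8 -0.1  0.1] 0.0
turn 1 rows wz -0.002
leg [ 462.  -280.5  310. ] 1 rows [-0.023, 0.013, 0.089]
leg [ 462.  -280.5  238. ] 2 rows [0.0, 0.0, 0.9]
```

>>> step_arm(increments=[[[0, 0, 0, -0.035, 0.013, 0.6, -1], [0, 0, 0, 0, 0, 0.6, -1], [0, 0, 0, 0, 0, 0.45, -1], [0, 0, 0, 0, 0, 0.22, -1], [0, 0, 0, 0, 0, 0, -1]]])

```text
clock: 28.65
eef_pos: [462.7, -279.4, 239.1]
eef_rot: [3.14, -0.002, 3.064]
wrist_force: [0.3, 0.6, 0.6]
finger_gap: 94.0
finger_force: 0.0
```

>>> step_arm(increments=[[[0, 0, 0, 0, 0, 0, 0], [0, 0, 0, 0, 0, 0, 0], [0, 0, 0, 0, 0, 0, 0], [0, 0, 0, 0, 0, 0, 0], [0, 0, 0, 0, 0, 0, 0]]], newtons=15)

```text
clock: 29.15
eef_pos: [462.8, -280.3, 240.4]
eef_rot: [-3.141, 0.0, 3.063]
wrist_force: [-0.2, 0.0, -0.0]
finger_gap: 57.7
finger_force: 0.0
```

```bash
python3 plan.py 175.5 462,-280.5,238
```

```text
now [ 462.8 -280.3  240.4] rot [-1.7999e+02  2.0000e-02  1.7548e+02] gap 57.7 t 29.1 F [-0.2  0.  -0. ] 0.0
turn 1 rows wz -0.0005
leg [ 462.  -280.5  238. ] 1 rows [0.019, -0.006, 0.059]
```

>>> step_arm(increments=[[[0, 0, 0, 0, 0, 0.05, 0.05], [0, 0, 0, 0, 0, 0, 0.1], [0, 0, 0, 0, 0, 0, 0.2], [0, 0, 0, 0, 0, 0, 1], [0, 0, 0, 0, 0, 0, 1]]])

```text
clock: 29.65
eef_pos: [462.7, -280.3, 238.0]
eef_rot: [3.142, -0.0, 3.063]
wrist_force: [-0.8, 0.0, 0.0]
finger_gap: 47.3
finger_force: 15.0
```

>>> step_arm(increments=[[[0, 0, 0, 0, 0, 0, 1], [0, 0, 0, 0, 0, -0.3, 1], [0, 0, 0, 0, 0, -0.5, 1], [0, 0, 0, 0, 0, -0.7, 1], [0, 0, 0, 0, 0, 0, 1]]])

```text
clock: 30.15
eef_pos: [463.2, -280.6, 302.2]
eef_rot: [-3.139, 0.005, 3.063]
wrist_force: [1.2, -0.5, -0.9]
finger_gap: 47.5
finger_force: 15.0
```

```bash
python3 plan.py 175.5 459.3,-85.7,300 459.3,-85.7,238; python3 -c "
from h import *
shot('side','s2')"
```

```text
now [ 463.2 -280.6  302.2] rot [-179.83    0.29  175.48] gap 47.5 t 30.1 F [ 1.2 -0.5 -0.9] 14.999933099315967
turn 1 rows wz -0.0004
leg [459.3 -85.7 300. ] 6 rows [0.08, 0.808, 0.009]
leg [459.3 -85.7 238. ] 2 rows [0.0, 0.0, 0.775]
```

View pics/s2.png

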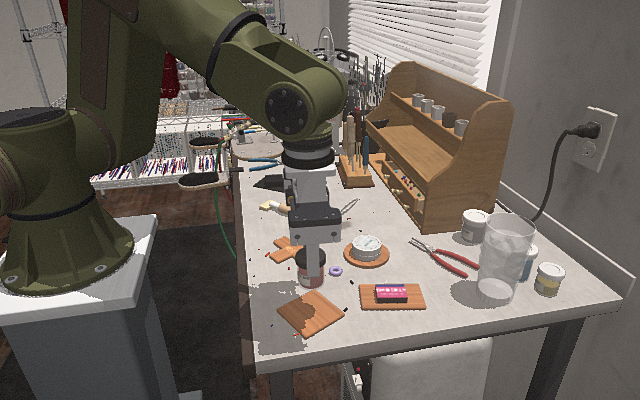

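The jar hangs upright at (310,268). The tin (367,247) and matchbox (390,293) sit well on their own stands.

>>> step_arm(increments=[[[0, 0, 0, 0.08, 0.69, 0, 1], [0, 0, 0, 0.08, 0.69, 0, 1], [0, 0, 0, 0.08, 0.69, 0, 1], [0, 0, 0, 0.08, 0.69, 0, 1], [0, 0, 0, 0.08, 0.69, 0, 1]]])

```text
clock: 30.7
eef_pos: [457.3, -140.3, 297.3]
eef_rot: [3.141, -0.001, 3.063]
wrist_force: [0.2, -1.3, -1.0]
finger_gap: 47.3
finger_force: 15.0
```

>>> step_arm(increments=[[[0, 0, 0, 0.08, 0.69, 0, 1], [0, 0, 0, 0.01, 0.69, 0, 1], [0, 0, 0, 0, 0, 0.6, 1], [0, 0, 0, 0, 0, 0.4, 1], [0, 0, 0, 0, 0, 0, 1]]])

```text
clock: 31.2
eef_pos: [457.8, -85.8, 255.9]
eef_rot: [3.141, -0.004, 3.063]
wrist_force: [0.7, 0.8, -0.6]
finger_gap: 47.3
finger_force: 15.0
```

>>> step_arm(increments=[[[0, 0, 0, 0, 0, 0, 1], [0, 0, 0, 0, 0, 0, 1]]])

```text
clock: 31.4
eef_pos: [458.6, -86.3, 258.7]
eef_rot: [-3.141, 0.001, 3.062]
wrist_force: [0.4, 0.6, -1.9]
finger_gap: 47.5
finger_force: 15.0
```

```bash
python3 plan.py 175.5 459.2,-85.7,238
```

```text
now [458.6 -86.3 258.7] rot [-1.7999e+02  4.0000e-02  1.7546e+02] gap 47.5 t 31.4 F [ 0.4  0.6 -1.9] 14.99984560185112
turn 1 rows wz -0.0008
leg [459.2 -85.7 238. ] 1 rows [-0.014, 0.017, 0.517]
```

>>> step_arm(increments=[[[0, 0, 0, -0.014, 0.017, 0.25, 1], [0, 0, 0, 0, 0, 0.2, 1], [0, 0, 0, 0, 0, 0.05, 1], [0, 0, 0, 0, 0, 0, 1], [0, 0, 0, 0, 0, 0, 1]]])

```text
clock: 31.9
eef_pos: [459.0, -85.5, 237.9]
eef_rot: [3.141, -0.0, 3.063]
wrist_force: [-1.5, 0.3, -0.2]
finger_gap: 47.4
finger_force: 15.0
```

```bash
python3 plan.py 175.5 459.2,-85.7,238
```

```text
now [459.  -85.5 237.9] rot [ 1.7999e+02 -2.0000e-02  1.7548e+02] gap 47.4 t 31.9 F [-1.5  0.3 -0.2] 15.000065570930019
turn 1 rows wz -0.0005
leg [459.2 -85.7 238. ] 1 rows [-0.005, -0.005, -0.002]
```

Release gently, lift, and return for the marver.

>>> step_arm(increments=[[[0, 0, 0, 0, 0, 0.005, 1], [0, 0, 0, 0, 0, 0, -0.2], [0, 0, 0, 0, 0, 0, -0.5], [0, 0, 0, 0, 0, 0, -1], [0, 0, 0, 0, 0, 0, -1]]])

```text
clock: 32.4
eef_pos: [459.1, -85.6, 237.8]
eef_rot: [-3.142, -0.0, 3.063]
wrist_force: [-0.1, 0.4, 0.3]
finger_gap: 76.1
finger_force: 0.0
```

>>> step_arm(increments=[[[0, 0, 0, 0, 0, 0, -1], [0, 0, 0, 0, 0, -0.4, -1], [0, 0, 0, 0, 0, -0.8, -1], [0, 0, 0, 0, 0, -0.7, -1], [0, 0, 0, 0, 0, 0, -1]]])

```text
clock: 32.9
eef_pos: [459.5, -85.6, 317.1]
eef_rot: [-3.141, 0.006, 3.063]
wrist_force: [0.1, -0.5, -0.2]
finger_gap: 94.1
finger_force: 0.0
```

```bash
python3 plan.py 175.5 458,260,290 458,260,207
```

```text
now [459.5 -85.6 317.1] rot [-179.94    0.32  175.48] gap 94.1 t 32.9 F [ 0.1 -0.5 -0.2] 0.0
turn 1 rows wz -0.0003
leg [458. 260. 290.] 10 rows [0.072, 0.861, 0.068]
leg [458. 260. 207.] 3 rows [0.0, 0.0, 0.692]
```

>>> step_arm(increments=[[[0, 0, 0, 0.072, 0.861, 0, -1], [0, 0, 0, 0.072, 0.861, 0, -1], [0, 0, 0, 0.072, 0.861, 0, -1], [0, 0, 0, 0.072, 0.861, 0, -1], [0, 0, 0, 0.072, 0.861, 0.1, -1]]])

```text
clock: 33.4
eef_pos: [458.0, 88.6, 309.4]
eef_rot: [3.142, 0.0, 3.063]
wrist_force: [1.3, -0.3, 0.5]
finger_gap: 94.0
finger_force: 0.0
```

>>> step_arm(increments=[[[0, 0, 0, 0.072, 0.861, 0.1, -1], [0, 0, 0, 0.072, 0.861, 0.1, -1], [0, 0, 0, 0.072, 0.861, 0.1, -1], [0, 0, 0, 0.072, 0.861, 0.1, -1], [0, 0, 0, 0.072, 0.861, 0.1, -1]]])

```text
clock: 33.9
eef_pos: [457.1, 261.5, 288.8]
eef_rot: [-3.141, -0.001, 3.063]
wrist_force: [0.9, -0.5, -0.5]
finger_gap: 93.7
finger_force: 0.0
```

>>> step_arm(increments=[[[0, 0, 0, 0, 0, 0.5, -1], [0, 0, 0, 0, 0, 0, -1], [0, 0, 0, 0, 0, 0, -1]]])

```text
clock: 34.2
eef_pos: [457.5, 259.7, 269.5]
eef_rot: [-3.141, -0.001, 3.062]
wrist_force: [-0.3, 0.6, 0.2]
finger_gap: 93.8
finger_force: 0.0
```

```bash
python3 plan.py 175.5 458,260,207; python3 m1.py top3
```

```text
now [457.5 259.7 269.5] rot [-1.7996e+02 -7.0000e-02  1.7547e+02] gap 93.8 t 34.2 F [-0.3  0.6  0.2] 0.0
turn 1 rows wz -0.0008
leg [458. 260. 207.] 2 rows [-0.006, 0.004, 0.781]
round seed [ 603. -128.   37.] stand [ 607.9 -132.7] [92.3 92.5] 43.9 z 8.0 | obj [ 607.9 -134.4] [58.7 60.1] 44.5 ztop 37.3 410
oblong seed [ 612. -270.   21.] stand [ 611.6 -272.1] [ 66.9 112.8] 78.0 z 8.0 | obj [ 610. -273.] [35.7 53.5] 78.5 ztop 24.4 258
cross seed [461. -83.  60.] stand [459.4 -85.7] [92.1 91.1] 74.4 z 7.8 | obj [457.6 -86.1] [47.5 47.1] 89.8 ztop 65.4 277
square stand [ 459.2 -281.6] [85.7 86.4] 27.6
```

The jar is within 2 mm of the cross centre. Now I pick up the marver.

>>> step_arm(increments=[[[0, 0, 0, 0, 0, 0.7, -1], [0, 0, 0, 0, 0, 0.6, -1], [0, 0, 0, 0, 0, 0.24, -1], [0, 0, 0, 0, 0, 0, -1], [0, 0, 0, 0, 0, 0, 0]]], newtons=18)

```text
clock: 34.75
eef_pos: [457.9, 260.0, 209.4]
eef_rot: [3.141, 0.001, 3.062]
wrist_force: [0.2, -0.3, -0.2]
finger_gap: 88.9
finger_force: 0.0
```

>>> step_arm(increments=[[[0, 0, 0, 0, 0, 0, 0.2], [0, 0, 0, 0, 0, 0, 1], [0, 0, 0, 0, 0, 0, 1], [0, 0, 0, 0, 0, 0, 1], [0, 0, 0, 0, 0, 0, 1]]])

```text
clock: 35.25
eef_pos: [457.5, 260.1, 208.4]
eef_rot: [3.142, 0.0, 3.063]
wrist_force: [-0.2, 1.0, 2.7]
finger_gap: 49.8
finger_force: 18.0
```

>>> step_arm(increments=[[[0, 0, 0, 0, 0, 0, 1], [0, 0, 0, 0, 0, 0, 1], [0, 0, 0, 0, 0, 0, 1]]])

```text
clock: 35.55
eef_pos: [457.5, 260.1, 208.4]
eef_rot: [3.142, 0.0, 3.063]
wrist_force: [-0.5, -0.6, 3.5]
finger_gap: 49.8
finger_force: 18.0
```

```bash
python3 plan.py 117.6 458,260,310 459.3,-281.7,310 459.3,-281.7,213
```

```text
now [457.5 260.1 208.4] rot [1.8000e+02 1.0000e-02 1.7548e+02] gap 49.8 t 35.5 F [-0.5 -0.6  3.5] 18.000415563583374
turn 8 rows wz 0.1608
leg [458. 260. 310.] 3 rows [-0.003, 0.003, -0.847]
leg [ 459.3 -281.7  310. ] 15 rows [-0.801, -0.416, 0.0]
leg [ 459.3 -281.7  213. ] 3 rows [0.0, 0.0, 0.808]
```

>>> step_arm(increments=[[[0, 0, 0, 0, 0, -0.5, 1], [0, 0, 0.161, 0, 0, -0.8, 1], [0, 0, 0.161, 0, 0, -0.8, 1], [0, 0, 0.161, 0, 0, -0.6, 1], [0, 0, 0.161, 0, 0, 0, 1]]])

```text
clock: 36.05
eef_pos: [457.8, 260.2, 319.5]
eef_rot: [3.137, 0.003, 2.552]
wrist_force: [-0.2, 0.3, -1.3]
finger_gap: 49.9
finger_force: 18.0
```

>>> step_arm(increments=[[[0, 0, 0.161, 0, 0, 0, 1], [0, 0, 0.161, 0, 0, 0, 1], [0, 0, 0.161, 0, 0, 0, 1], [0, 0, 0.161, 0, 0, 0, 1], [0, 0, 0, -0.801, -0.416, 0, 1]]])

```text
clock: 36.55
eef_pos: [457.4, 225.5, 316.0]
eef_rot: [3.141, -0.0, 2.048]
wrist_force: [-0.7, -0.6, -0.8]
finger_gap: 49.3
finger_force: 18.0
```

>>> step_arm(increments=[[[0, 0, 0, -0.801, -0.416, 0, 1], [0, 0, 0, -0.801, -0.416, 0, 1], [0, 0, 0, -0.801, -0.416, 0, 1], [0, 0, 0, -0.801, -0.416, 0, 1], [0, 0, 0, -0.801, -0.416, 0, 1]]])

```text
clock: 37.05
eef_pos: [457.5, 42.0, 316.2]
eef_rot: [-3.142, -0.0, 2.051]
wrist_force: [0.3, 0.2, -0.7]
finger_gap: 50.2
finger_force: 18.0
```

>>> step_arm(increments=[[[0, 0, 0, -0.801, -0.416, 0, 1], [0, 0, 0, -0.801, -0.416, 0, 1], [0, 0, 0, -0.801, -0.416, 0, 1], [0, 0, 0, -0.801, -0.416, 0, 1], [0, 0, 0, -0.801, -0.416, 0, 1]]])

```text
clock: 37.55
eef_pos: [457.7, -138.6, 316.2]
eef_rot: [-3.142, -0.0, 2.051]
wrist_force: [-0.3, 0.7, -0.2]
finger_gap: 50.0
finger_force: 18.0
```

>>> step_arm(increments=[[[0, 0, 0, -0.801, -0.416, 0, 1], [0, 0, 0, -0.801, -0.416, 0, 1], [0, 0, 0, -0.801, -0.416, 0, 1], [0, 0, 0, -0.801, -0.416, 0, 1], [0, 0, 0, 0, 0, 0, 1]]])

```text
clock: 38.05
eef_pos: [457.7, -284.6, 315.9]
eef_rot: [-3.141, 0.0, 2.048]
wrist_force: [-0.2, 0.0, -0.6]
finger_gap: 49.8
finger_force: 18.0
```

```bash
python3 plan.py 117.6 459.3,-281.7,240
```

```text
now [ 457.7 -284.6  315.9] rot [-1.7998e+02  2.0000e-02  1.1734e+02] gap 49.8 t 38.0 F [-0.2  0.  -0.6] 17.999676167964935
turn 1 rows wz -0.0058
leg [ 459.3 -281.7  240. ] 2 rows [0.023, 0.035, 0.949]
```

>>> step_arm(increments=[[[0, 0, 0, 0.02, 0.035, 0.7, 1], [0, 0, 0, 0, 0, 0.7, 1], [0, 0, 0, 0, 0, 0.5, 1], [0, 0, 0, 0, 0, 0.2, 1], [0, 0, 0, 0, 0, 0, 1]]])

```text
clock: 38.55
eef_pos: [459.0, -279.7, 231.6]
eef_rot: [-3.141, -0.002, 2.051]
wrist_force: [-0.2, 0.5, 0.3]
finger_gap: 50.0
finger_force: 18.0
```

>>> step_arm(increments=[[[0, 0, 0, 0, 0, 0, 1], [0, 0, 0, 0, 0, 0, 1]]])

```text
clock: 38.75
eef_pos: [459.3, -280.2, 233.4]
eef_rot: [3.141, 0.002, 2.051]
wrist_force: [-1.0, 0.1, 0.5]
finger_gap: 49.6
finger_force: 18.0
```

```bash
python3 plan.py 117.6 459.3,-281.7,213.2
```

```text
now [ 459.3 -280.2  233.4] rot [1.7995e+02 9.0000e-02 1.1753e+02] gap 49.6 t 38.8 F [-1.   0.1  0.5] 17.999888062477112
turn 1 rows wz -0.0017
leg [ 459.3 -281.7  213.2] 1 rows [-0.034, -0.018, 0.506]
```

>>> step_arm(increments=[[[0, 0, 0, -0.034, -0.018, 0.3, 1], [0, 0, 0, 0, 0, 0.18, 1], [0, 0, 0, 0, 0, 0.03, 1], [0, 0, 0, 0, 0, 0, 1], [0, 0, 0, 0, 0, 0, 1]]])

```text
clock: 39.25
eef_pos: [459.0, -281.8, 211.9]
eef_rot: [-3.142, 0.0, 2.051]
wrist_force: [-2.0, -0.2, 6.4]
finger_gap: 49.8
finger_force: 18.0
```

>>> step_arm(increments=[[[0, 0, 0, 0, 0, 0, -1], [0, 0, 0, 0, 0, 0, -1], [0, 0, 0, 0, 0, 0, -1], [0, 0, 0, 0, 0, 0, -1], [0, 0, 0, 0, 0, 0, -1]]])

```text
clock: 39.75
eef_pos: [459.1, -281.6, 211.8]
eef_rot: [-3.142, -0.0, 2.051]
wrist_force: [0.2, 0.5, -0.2]
finger_gap: 86.3
finger_force: 0.0
```

>>> step_arm(increments=[[[0, 0, 0, 0, 0, -0.4, -1], [0, 0, 0, 0, 0, -0.8, -1], [0, 0, 0, 0, 0, -0.8, -1], [0, 0, 0, 0, 0, -0.8, -1], [0, 0, 0, 0, 0, 0, -1]]])

```text
clock: 40.25
eef_pos: [459.5, -281.9, 328.0]
eef_rot: [3.139, 0.006, 2.051]
wrist_force: [-0.7, 0.1, 0.3]
finger_gap: 94.2
finger_force: 0.0
```

```bash
python3 plan.py 117.6 450,200,325
```

```text
now [ 459.5 -281.9  328. ] rot [179.83   0.34 117.52] gap 94.2 t 40.2 F [-0.7  0.1  0.3] 0.0
turn 1 rows wz -0.0017
leg [450. 200. 325.] 13 rows [0.83, 0.413, 0.006]
```

>>> step_arm(increments=[[[0, 0, 0, 0.83, 0.413, 0, -1], [0, 0, 0, 0.83, 0.413, 0, -1], [0, 0, 0, 0.83, 0.413, 0, -1], [0, 0, 0, 0.83, 0.413, 0, -1], [0, 0, 0, 0.83, 0.413, 0, -1]]])

```text
clock: 40.75
eef_pos: [455.2, -94.8, 323.2]
eef_rot: [-3.141, -0.001, 2.051]
wrist_force: [0.2, 0.4, -0.0]
finger_gap: 94.0
finger_force: 0.0
```

>>> step_arm(increments=[[[0, 0, 0, 0.83, 0.413, 0, -1], [0, 0, 0, 0.83, 0.413, 0, -1], [0, 0, 0, 0.83, 0.413, 0, -1], [0, 0, 0, 0.83, 0.413, 0, -1], [0, 0, 0, 0.83, 0.413, 0, -1]]])

```text
clock: 41.25
eef_pos: [451.7, 90.6, 323.3]
eef_rot: [-3.141, -0.0, 2.051]
wrist_force: [0.2, 0.5, 0.1]
finger_gap: 93.7
finger_force: 0.0
```

>>> step_arm(increments=[[[0, 0, 0, 0.83, 0.413, 0, -1], [0, 0, 0, 0.83, 0.413, 0, -1], [0, 0, 0, 0.83, 0.413, 0, -1], [0, 0, 0, 0, 0, 0, -1], [0, 0, 0, 0, 0, 0, -1]]])

```text
clock: 41.75
eef_pos: [449.8, 200.7, 323.1]
eef_rot: [-3.14, -0.0, 2.053]
wrist_force: [0.0, -0.4, -0.7]
finger_gap: 94.0
finger_force: 0.0
```

```bash
python3 m1.py top4; python3 -c "
from h import *
shot('side','s4')"
```

```text
round seed [ 604. -128.   35.] stand [ 607.8 -132.3] [92.6 92.1] 44.8 z 8.2 | obj [ 607.8 -134.3] [58.6 60.2] 44.6 ztop 37.3 408
oblong seed [ 611. -269.   22.] stand [ 611.1 -272. ] [ 67.3 111.4] 77.9 z 8.0 | obj [ 610.1 -273.2] [36.7 53.1] 78.9 ztop 24.4 260
cross seed [461. -83.  61.] stand [459.5 -85.8] [91.9 91.1] 74.5 z 8.0 | obj [458.5 -86.4] [46.9 46.4] 18.2 ztop 65.8 281
square seed [ 462. -285.   28.] stand [ 459.5 -281.8] [85.7 86.6] 27.2 z 8.0 | obj [ 459.2 -282.7] [50.1 50.1] 27.8 ztop 28.1 348
```

View pics/s4.png

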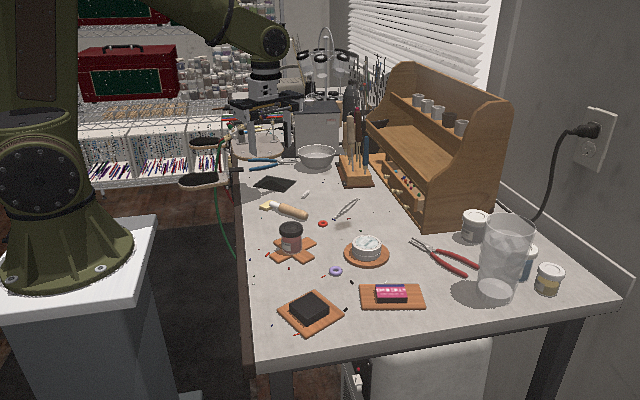

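All four items are upright and centred within about 2 mm: jar on the cross (291,240), tin on the round (367,247), matchbox on the oblong (391,293), marver on the square (309,308). The mat is empty and the arm is clear.

```bash
python3 -c "
from cell import workorder
print(workorder.sign_off())"
```

```text
the job is handed in; nothing more can be done
None
```

I handed the job in at about 42 s on the robot's clock: the tin, marver, matchbox and jar each stand upright on their own stands, within about 2 mm of centre by the top camera. The mat is empty and the arm is clear.

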